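Advance the punching slide one notch and punch

TASK

On the punching slide, pull out the spring index knob, slide the carriage one notch on towards the punch and let the knob spring fully home in that next notch; then press the punch right down and let it come back up. Finish with the carriage locked in that notch and leave the tin, bottle, wrench and wooden block where they are.

Things in the scene. Friction and masses are not known exactly. Their poses are not given: they have to be found in the camera images.
- fixture: The whole punching slide, bolted down. Origin: on the table, under the slide; x level, away from the operator (robot) side; y along the slide towards the punch; z up. Base plate x -50 to 135, y -170 to 250 mm. Punch frame: grey C-shaped column, x 35 to 135, y 170 to 220 mm, 180 mm high.
- slide_face (a point): Point on the sloping grey bed (260 mm long along y) where the knob's axis meets it at carriage 0. The bed's normal n is (-0.469, 0, 0.883) in the fixture's frame: 28 degrees from vertical, leaning to the operator. The knob's axis lies along n. Axes as the fixture's.
- lamp_bar (a point): Middle of the underside of the lamp bar, 20 mm wide, 18 mm high, 300 mm long along y, 207 mm above the table, on 12 mm posts at 140 mm to each side (y). It is above and just behind the knob, so an upright gripper cannot get over the knob: come along n from the operator's side, fingers closing along y. Axes as the fixture's.
- knob_grip (a point): Middle of the black index knob's gripping height, on its axis; it moves with knob and carriage; axes as the fixture's. Round head 28 mm across, 20 mm tall along n (10 mm to each side of this point) on an 18 mm neck. Pull along n. A 26 mm boss lies 22 mm below this point along -n when the knob is home.
- carriage_top (a point): Centre of the aluminium carriage's flat sloping top, 84 mm by 100 mm (y), 28 mm below the knob's grip point along -n with the knob home. The carriage also holds a level brass strip, 26 mm wide, that runs under the punch to 225 mm ahead of this point (y), 133 mm above the table. Axes as the fixture's.
- plunger (a joint): How far the knob is drawn out along n, m: 0 = home in a notch (spring 3 N), 0.014 = fully out (8.6 N). From 0.0085 the pin is clear and the carriage free; below that it locks in a notch. Let go between notches, the round-ended 8 mm pin rides on the index bar, knob standing at about 0.0075, and snaps to 0 by itself when it comes over a notch.
- carriage (a joint): Place of the carriage, m, growing along y towards the punch; starts locked in the notch at 0 (1.5 mm play each way). The next notch is somewhere from 0.027 to 0.039: hidden under the carriage, set differently each time, to be felt for. Notches are 11 mm long. A further one lies at 0.070: do not end there. Free sliding takes 3 N plus 10 N per m/s.
- punch_top (a point): Centre of the flat top of the black punch cap, a 34 mm disc that moves straight down; 206 mm above the table when up, at fixture x = 65, y = 195 mm. Axes as the fixture's.
- punch (a joint): How far the punch cap is pressed, m: 0 = up, 0.010 = right down against its stop. A spring pushes it back: 2 N at the top, 8 N at the bottom. It must stay unpressed until the carriage is locked in the next notch.
- tin: Bystander: steel can, 72 mm across, 100 mm high, beside the slide. Origin under its centre.
- glue: Bystander: white bottle, 56 mm across, 160 mm high, beside the slide. Origin under its centre.
- wrench: Bystander: steel wrench, about 180 mm long, lying flat on the operator's side of the slide. Origin under its middle.
- hardwood: Bystander: dark wooden block 90 x 70 x 50 mm beside the slide. Origin under its centre.

How it is judged:
On the way, in this order (a step that is already met when the one before it is completed fails the run):
1. The index knob is drawn clear of its notch with the carriage still at the first notch (value of joint plunger above 0.0085 m and value of joint carriage below 0.005 m).
2. The carriage is one notch nearer the punch with the knob sprung home in that notch (value of joint carriage between 0.022 and 0.044 m and value of joint plunger below 0.002 m), for 0.3 s.
3. The punch is pressed right down (value of joint punch above 0.008 m).
At the end, for the whole second after the job is handed in: The carriage stands in the next notch (its slide value between 22 and 44 mm, which only that notch allows with the knob home), the index knob is home to within 2 mm, and the punch, having been pressed at least 8 mm after that, is back up to within 2 mm (all of step 2 and value of joint punch below 0.002 m); the robot touches nothing.
It fails at once if The punch is pressed while the carriage is not locked in the next notch (value of joint punch above 0.004 m and (value of joint carriage below 0.022 m or value of joint carriage above 0.044 m or value of joint plunger above 0.003 m)).
It fails at once if A bystander is pushed away (distance of any of tin, glue, wrench, hardwood from where it was at the start of the episode above 0.02 m).
It also fails if it takes over 51 s, if anything falls off the work surface, if the arm or the gripper's body presses on something with over 40 N, if the wrist force passes 120 N, or if a joint passes its speed limit or range.

ROBOT

A 7-joint arm with a two-finger parallel gripper is mounted at the origin on the work surface. World frame = base frame: x ahead of the robot, y to its left, z up, the work surface at z = 0. Lengths are in m, angles in rad, forces in N, time in s.
With the tool pointing down it reaches from about 0.35 to 0.9 m from the base axis. Payload 8.1 kg.
Tool frame: the origin (TCP) lies midway between the tips of the shut fingers; the grasp point (between the pads) lies arm.tcp_to_grasp behind it (arm.tcp_to_grasp is the distance from the TCP to the grasp point, in m); z points along the fingers, y is the line along which they close (so a half turn about z gives the same grasp; the last joint's range is limited). The gripper opens to 92 mm and grips with 3 to 60 N. Pads are 19 mm wide; open, the fingers measure 130 mm over their backs; the gripper's body (75 mm by 190 mm) begins 47 mm behind the grasp point.
Start: joints at [1.065, 0.434, 0.025, 1.573, -0.012, 1.134, -0.075], TCP at [0.245, -0.575, 0.227] pointing down, gripper open.
Joint ranges: [-2.62, 2.62], [-0.44, 2.09], [-1.27, 1.32], [0.08, 2.57], [-1.32, 4.46], [0.12, 2], [-2.74, 2.74]. Speed limits (rad/s): [2.22, 2.22, 3.01, 3.01, 3.14, 3.14, 3.14].

INTERFACE

Orientations are given as a rotation vector (axis times angle).
In Python, from cell import observe, get_image, arm gives the robot as it stands. The module is installed in compiled form; this text tells all that it offers.
- The arm moves only by the tool drive_tool, never from a script. Its argument "steps" is a list of rows, each a list of 5 numbers: the closure, from 0 (fully open) to 1 (shut), then the shift along the world's x, y, z in mm, then the turn about the world's z in rad. In form: [[hand, x, y, z, roll], ...]. A call has 1 to 20 rows; each row shifts and turns the commanded pose from where the row before left it; what a row does not reach is not made up. A row lasts 1/12 s, in which the tool goes at most 41.7 mm and 7.16 degrees, less where a joint would pass 70% of its speed; a pose out of reach is approached as far as the arm can. A call with a gripper value outside its range is refused whole. The fingers move at their own pace and stop on an object; "grip_force" is the grip in N (left out, the last holds). Time passes only in rows, so rows that do not move let the fingers close. It gives the time, the measured TCP pose, the force, the opening and the grip force at its end, in the units of the state.
- observe(): the state, without advancing time (a new reading comes with each control period).
- get_image(name): name is "scene" or "top"; returns a dict with "image" (480x640x3 uint8, red, green, blue), "vfov" (degrees; the focal length in pixels is half the picture's height over the tangent of half this angle, whatever the lens; pixels are square), "cx", "cy" (the principal point, pixels), "xyz" and "attitude" of the camera in the world. Camera axes: x right, y down, z forward; pixel columns grow to the right and rows downward; lengths in m; the calibration is good to about 2 mm. A picture is of the moment at which its call begins. There is no depth.
- arm.sign_off(): hands the job in; it is judged then, once.
The state is a dict: "clock": time; "joints": joint angles; "dq": joint speeds; "joint_efforts": joint torques, N m; "position": TCP position; "ee_rot": TCP orientation; "force": force on the tool from outside, world axes, zero at the start; "ft_torque": the same for the moment, N m; "width": opening from 0.0 (shut) to 1.0 (fully open); "gripper_force": force on a finger pad.
Only numpy, scipy, OpenCV 4.12 (cv2) and the standard library are available. Lean on these libraries where they do the work, as an engineer would, in place of code of your own. Each camera call takes 0.05 s, during which the arm holds its last target. There are 200 camera calls.

## Working session

There is one attempt and no reset: what is moved stays moved. The work goes in short steps, Python scripts to look and compute and a tool call to move; the robot and the scene stay as the last step left them, time stands still between calls to the robot, and variables do not carry over. Pictures are saved under pics/ and viewed, at most 10 in all, crops included, and the job is handed in when it is done.

Besides the shell and the picture viewer there is one more tool, called after "Request:" as name(argument=value, ...) on one line, values as JSON. drive_tool: Moves the arm, as the interface text tells. Its arguments: {"type":"object","properties":{"steps":{"type":"array"},"grip_force":{"type":"number"}},"required":["steps"]}

```bash
mkdir -p pics; python3 - <<'E'
from cell import observe,get_image,arm
import cv2,numpy as np
s=observe()
for k,v in s.items(): print(k,np.round(v,4))
print(arm.tcp_to_grasp)
for n in("scene","top"):
    d=get_image(n); cv2.imwrite(f"pics/{n}0.png",d["image"][:,:,::-1])
    print(n,{k:np.round(d[k],5).tolist() for k in d if k!="image"})
E
```

```text
clock 0.0
joints [ 1.0654  0.4352  0.025   1.5741 -0.0116  1.134  -0.0751]
dq [ 0.0001 -0.0005  0.0007 -0.0006 -0.0004 -0.0014  0.0008]
joint_efforts [-1.10000e-03 -6.67855e+01  9.84300e-01 -3.14450e+01 -6.07000e-02
  4.31000e-02  1.00000e-04]
position [ 0.2447 -0.5745  0.226 ]
ee_rot [-3.0766e+00 -6.2800e-01  7.0000e-04]
force [-0.1576 -0.6276  0.3293]
ft_torque [-0.0607 -0.0057 -0.0085]
gripper_force 0.0
width 1.0038
0.0188
scene {'vfov': 43.60883, 'cx': 321.58704, 'cy': 258.71791, 'xyz': [1.37872, 0.09141, 0.86245], 'attitude': [-1.62772, -1.85092, 0.8383]}
top {'vfov': 56.90146, 'cx': 324.2714, 'cy': 241.94668, 'xyz': [0.40734, -0.00696, 1.01843], 'attitude': [-2.04503, 2.17784, -0.23211]}
```

View pics/scene0.png

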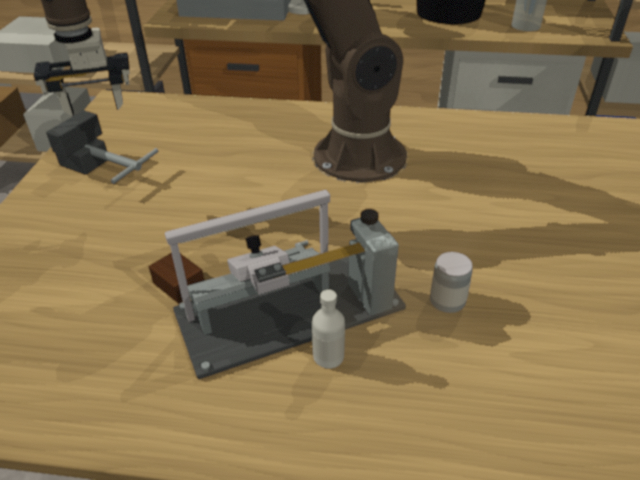

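View pics/top0.png

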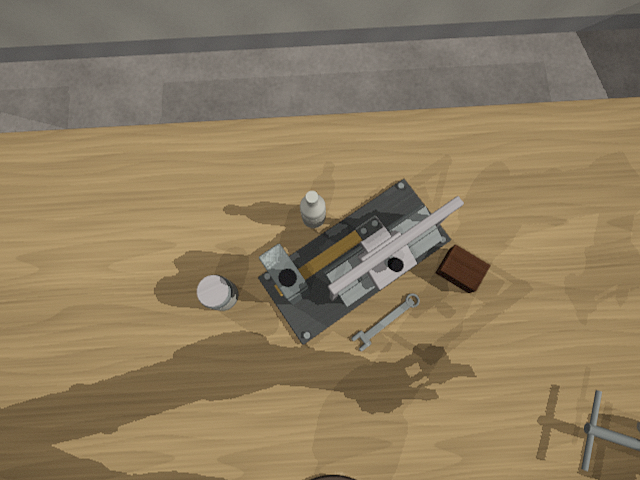

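The scene picture shows the slide with the black knob near (254,243), the lamp bar from (172,238) to (326,198) and the punch cap near (369,216). In the top view the knob is near (396,265), the punch near (288,277) and the wrench near (385,320). I'll enlarge both.

```bash
python3 - <<'E'
import cv2
a=cv2.imread("pics/top0.png")[172:352,240:500]; cv2.imwrite("pics/topc.png",cv2.resize(a,None,fx=3,fy=3,interpolation=cv2.INTER_CUBIC))
a=cv2.imread("pics/scene0.png")[185:383,150:412]; cv2.imwrite("pics/scenec.png",cv2.resize(a,None,fx=3,fy=3,interpolation=cv2.INTER_CUBIC))
E
```

```text
(no output)
```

View pics/topc.png

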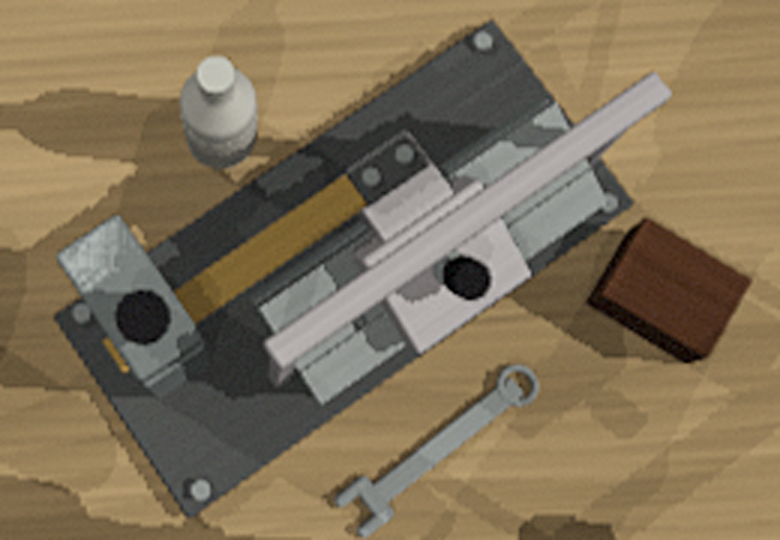

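View pics/scenec.png

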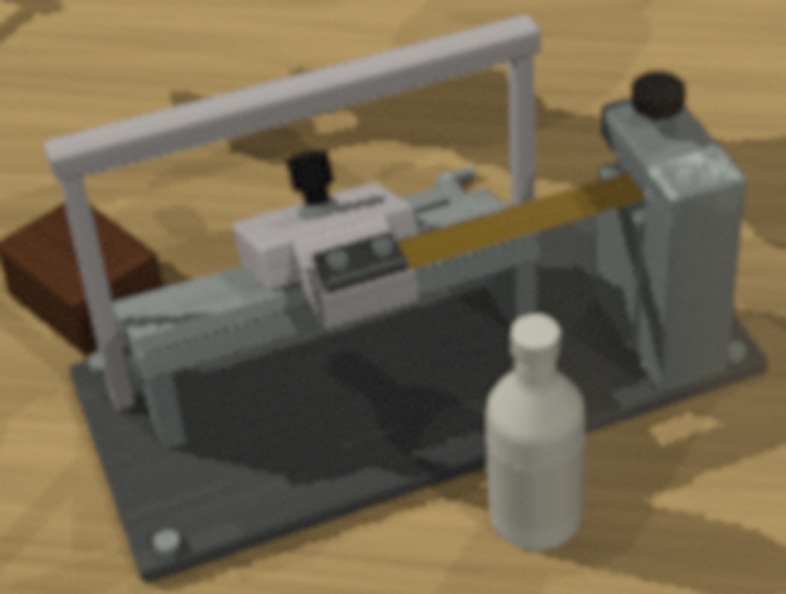

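Top crop: plate corners (491,22), (632,203), (57,313) and (190,515); cap (143,316); knob (467,277); bar ends (663,83) and (271,356). Scene crop: corners (146,572), (765,362) and (75,368); cap (658,88); knob (311,175). I'll fit the fixture pose from these.

```bash
cat > h.py <<'E'
import numpy as np
from scipy.spatial.transform import Rotation as R
CAM={"s":(43.60883,321.58704,258.71791,[1.37872,.09141,.86245],[-1.62772,-1.85092,.8383]),
"t":(56.90146,324.2714,241.94668,[.40734,-.00696,1.01843],[-2.04503,2.17784,-.23211])}
def proj(c,P):
    v,cx,cy,o,r=CAM[c]; f=240/np.tan(np.radians(v/2)); q=R.from_rotvec(r).inv().apply(np.array(P)-o)
    return np.array([cx+f*q[0]/q[2],cy+f*q[1]/q[2]])
def crop(c,u,v): return np.array([u/3+240,v/3+172]) if c=="t" else np.array([u/3+150,v/3+185])
E
cat > fit.py <<'E'
from h import *
from scipy.optimize import least_squares
def W(p,f): c,s=np.cos(p[2]),np.sin(p[2]); return np.array([p[0]+c*f[0]-s*f[1],p[1]+s*f[0]+c*f[1],f[2]])
# p: X Y yaw t | lampx lampy | knob xyz
def obs(p):
    t,lx,ly=p[3:6]; k=p[6:9]
    return [("t",(491,22),(.135,-.17,t)),("t",(632,203),(-.05,-.17,t)),("t",(57,313),(.135,.25,t)),("t",(190,515),(-.05,.25,t)),
    ("s",(143,568),(.135,-.17,t)),("s",(765,358),(.135,.25,t)),("s",(75,368),(-.05,-.17,t)),
    ("t",(143,316),(.065,.195,.206)),("s",(658,88),(.065,.195,.206)),
    ("t",(654,72),(lx+.01,ly-.15,.225)),("t",(672,93),(lx-.01,ly-.15,.225)),("t",(265,345),(lx+.01,ly+.15,.225)),("t",(277,366),(lx-.01,ly+.15,.225)),
    ("s",(57,175),(lx+.01,ly-.15,.207)),("s",(540,48),(lx+.01,ly+.15,.207)),
    ("t",(467,277),k),("s",(311,176),k)]
def res(p): return np.concatenate([proj(c,W(p,f))-crop(c,*u) for c,u,f in obs(p)])
r=least_squares(res,[.5,-.05,.5,.01,.03,0,0,0,.17],x_scale=.01,loss="soft_l1"); p=r.x
print(np.round(p,4)); print(np.round(res(p).reshape(-1,2),1).tolist())
n=np.array([-.469,0,.883]); k=p[6:9]
print("knob W",W(p,k),"punch W",W(p,(.065,.195,.206)),"lamp",W(p,(p[4],p[5],.207)))
print("y dir",W(p,(0,1,0))-W(p,(0,0,0)),"n W",W(p,n)-W(p,(0,0,0)))
for q,u in (("hard",(690,290)),("wr1",(518,385)),("wr2",(365,505))): 
    s=least_squares(lambda a:proj("t",(a[0],a[1],.03))-crop("t",*u),[.5,-.1]);print(q,s.x)
E
python3 fit.py
```

```text
[ 0.5651 -0.1451  0.5454  0.0108 -0.003  -0.004  -0.0262  0.0006  0.1324]
[[-0.2, -1.2], [0.7, 0.2], [-2.2, 1.1], [-1.0, 2.0], [-1.8, 2.5], [0.7, 1.3], [-3.4, -0.8], [-0.9, 0.2], [-0.8, -1.0], [-0.2, -0.4], [0.5, 1.0], [-1.8, -0.0], [0.6, 2.2], [-0.8, 2.5], [0.3, 1.1], [-1.1, 0.2], [-0.9, -0.1]]
knob W [ 0.54235552 -0.15821463  0.1323654 ] punch W [0.5194897  0.05529669 0.206     ] lamp [ 0.5645676  -0.15012345  0.207     ]
y dir [-0.5187557   0.85492252  0.        ] n W [-0.40095866 -0.24329642  0.883     ]
hard [ 0.53782666 -0.34432585]
wr1 [ 0.47528921 -0.20793465]
wr2 [ 0.39599243 -0.0879628 ]
```

The drive only offers yaw, so the tool has to be tilted 28° some other way. A pose out of reach is "approached as far as the arm can", so I'll see what the arm does to its orientation at the j6 limit, in free space.

Request:
drive_tool(steps=[[0,12,0,24,-0.12],[0,12,0,24,-0.12],[0,12,0,24,-0.12],[0,12,0,24,-0.12],[0,12,0,24,-0.12],[0,12,0,24,-0.12],[0,12,0,24,-0.12],[0,12,0,24,-0.12],[0,12,0,24,-0.12],[0,12,0,24,-0.12],[0,12,0,24,-0.12],[0,12,0,24,-0.12],[0,12,0,24,-0.13]])

```text
clock: 1.18
position: [0.4015, -0.5743, 0.5398]
ee_rot: [2.621, -1.731, -0.0]
force: [-0.5, -0.9, 0.2]
width: 0.998
gripper_force: 0.0
```

```bash
cat > st.py <<'E'
from cell import observe
import numpy as np
from scipy.spatial.transform import Rotation as R
s=observe(); m=R.from_rotvec(s["ee_rot"]).as_matrix()
print("t %.2f"%s["clock"],"j",np.round(s["joints"],3),"p",np.round(s["position"],4),"F",np.round(s["force"],1),"w %.3f g %.1f"%(s["width"],s["gripper_force"]))
print("z",np.round(m[:,2],3),"tilt %.1f az %.1f; y az %.1f, y.z %.3f"%(np.degrees(np.arccos(-m[2,2])),np.degrees(np.arctan2(m[1,2],m[0,2])),np.degrees(np.arctan2(m[1,1],m[0,1])),m[2,1]))
E
python3 st.py
```

```text
t 1.18 j [ 0.76   0.589  0.373  0.593 -0.223  1.983 -1.753] p [ 0.4015 -0.5743  0.5398] F [-0.5 -0.9  0.2] w 0.998 g 0.0
z [-0. -0. -1.] tilt 0.0 az -171.2; y az -156.9, y.z 0.000
```

Request:
drive_tool(steps=[[0,12,-12,20,0],[0,12,-12,20,0],[0,12,-12,20,0],[0,12,-12,20,0],[0,12,-12,20,0],[0,12,-12,20,0]])

```text
clock: 1.68
position: [0.4396, -0.6003, 0.5751]
ee_rot: [2.587, -1.699, 0.169]
force: [0.0, 0.2, 0.4]
width: 0.999
gripper_force: 0.0
```

```bash
python3 st.py
```

```text
t 1.68 j [ 0.786  0.647  0.337  0.391 -0.234  2.002 -1.798] p [ 0.4396 -0.6003  0.5751] F [0.  0.2 0.4] w 0.999 g 0.0
z [ 0.068 -0.094 -0.993] tilt 6.7 az -54.2; y az -156.5, y.z -0.025
```

Overreaching does tilt the tool outward. I'll push further, then retreat to see whether the tilt stays.

Request:
drive_tool(steps=[[0,20,-20,25,0],[0,20,-20,25,0],[0,20,-20,25,0],[0,20,-20,25,0],[0,20,-20,25,0],[0,20,-20,25,0],[0,20,-20,25,0],[0,20,-20,25,0]])

```text
clock: 2.35
position: [0.5022, -0.6427, 0.608]
ee_rot: [2.515, -1.657, 0.433]
force: [-0.3, -0.3, 1.6]
width: 0.998
gripper_force: 0.0
```

```bash
python3 st.py
```

```text
t 2.35 j [ 0.794  0.788  1.037  0.093 -0.958  2.002 -1.832] p [ 0.5022 -0.6427  0.608 ] F [-0.3 -0.3  1.6] w 0.998 g 0.0
z [ 0.181 -0.236 -0.955] tilt 17.3 az -52.5; y az -156.1, y.z -0.073
```

Request:
drive_tool(steps=[[0,-10,20,-35,0],[0,-10,20,-35,0],[0,-10,20,-35,0],[0,0,0,0,0]])

```text
clock: 2.68
position: [0.5031, -0.6211, 0.5667]
ee_rot: [2.512, -1.681, 0.444]
force: [-0.6, -0.7, -2.3]
width: 1.001
gripper_force: 0.0
```

```bash
python3 st.py
```

```text
t 2.68 j [ 0.472  0.675  1.168  0.647 -0.795  1.772 -1.625] p [ 0.5031 -0.6211  0.5667] F [-0.6 -0.7 -2.3] w 1.001 g 0.0
z [ 0.191 -0.231 -0.954] tilt 17.4 az -50.4; y az -156.8, y.z -0.088
```

The tilt persists. I'll swing to azimuth −90° and add the rest there, so the closing axis comes out level.

Request:
drive_tool(steps=[[0,-38,6,-5,0],[0,-38,6,-5,0],[0,-38,6,-5,0],[0,-38,6,-5,0],[0,-38,6,0,0],[0,-38,6,0,0],[0,-38,6,0,0],[0,-38,6,0,0],[0,-38,6,0,0],[0,-38,6,0,0],[0,-38,6,0,0],[0,-38,6,0,0]])

```text
clock: 3.68
position: [0.0459, -0.5531, 0.558]
ee_rot: [2.5, -1.667, 0.463]
force: [-0.3, -0.7, 0.6]
width: 1.002
gripper_force: 0.0
```

```bash
python3 st.py
```

```text
t 3.68 j [ 0.34   0.04   1.281  1.372 -0.246  1.511 -1.146] p [ 0.0459 -0.5531  0.558 ] F [-0.3 -0.7  0.6] w 1.002 g 0.0
z [ 0.195 -0.249 -0.949] tilt 18.5 az -52.0; y az -156.6, y.z -0.084
```

Request:
drive_tool(steps=[[0,0,0,38,0],[0,0,0,38,0],[0,0,0,38,0],[0,0,0,38,0],[0,0,0,38,0],[0,0,0,38,0],[0,0,0,38,0]])

```text
clock: 4.27
position: [0.0513, -0.5631, 0.7027]
ee_rot: [2.534, -1.674, 0.398]
force: [0.4, -0.7, -0.7]
width: 0.999
gripper_force: 0.0
```

```bash
python3 st.py
```

```text
t 4.27 j [ 1.082  0.253  0.704  0.756 -0.406  1.977 -1.185] p [ 0.0513 -0.5631  0.7027] F [ 0.4 -0.7 -0.7] w 0.999 g 0.0
z [ 0.172 -0.207 -0.963] tilt 15.6 az -50.3; y az -156.3, y.z -0.077
```

Request:
drive_tool(steps=[[0,0,-15,35,0],[0,0,-15,35,0],[0,0,-15,35,0],[0,0,-15,35,0],[0,0,-15,35,0],[0,0,-15,35,0]])

```text
clock: 4.77
position: [0.0619, -0.5999, 0.747]
ee_rot: [2.466, -1.622, 0.47]
force: [-0.8, -0.1, 0.0]
width: 0.999
gripper_force: 0.0
```

```bash
python3 st.py
```

```text
t 4.77 j [ 1.441  0.321  0.066  0.494 -0.194  2.003 -1.344] p [ 0.0619 -0.5999  0.747 ] F [-0.8 -0.1  0. ] w 0.999 g 0.0
z [ 0.175 -0.295 -0.939] tilt 20.1 az -59.3; y az -156.2, y.z -0.044
```

Request:
drive_tool(steps=[[0,0,-20,35,0],[0,0,-20,35,0],[0,0,-20,35,0],[0,0,-20,35,0],[0,0,-20,35,0],[0,0,-20,35,0]])

```text
clock: 5.27
position: [0.0684, -0.6592, 0.8036]
ee_rot: [2.321, -1.544, 0.626]
force: [-1.1, -1.3, 0.8]
width: 0.995
gripper_force: 0.0
```

```bash
python3 st.py
```

```text
t 5.27 j [ 1.418  0.434  0.304  0.207 -0.407  2.003 -1.349] p [ 0.0684 -0.6592  0.8036] F [-1.1 -1.3  0.8] w 0.995 g 0.0
z [ 0.197 -0.46  -0.866] tilt 30.0 az -66.8; y az -157.2, y.z -0.004
```

30° tilt with the closing axis level. Next I yaw to the fixture and head for the knob's pre-approach point.

Request:
drive_tool(steps=[[0,5,20,-30,0.05],[0,5,20,-30,0.08],[0,15,20,-25,0.085],[0,20,22,-22,0.085],[0,20,22,-22,0.085],[0,20,22,-22,0.085],[0,20,22,-22,0.085],[0,20,22,-22,0.085],[0,20,22,-22,0.085],[0,20,22,-22,0.085]])

```text
clock: 6.1
position: [0.232, -0.466, 0.5975]
ee_rot: [2.874, -0.613, 0.772]
force: [0.3, -0.9, 0.1]
width: 1.002
gripper_force: 0.0
```

```bash
python3 st.py
```

```text
t 6.10 j [ 1.149 -0.054  0.12   1.413 -0.386  1.433 -0.736] p [ 0.232  -0.466   0.5975] F [ 0.3 -0.9  0.1] w 1.002 g 0.0
z [ 0.458 -0.2   -0.866] tilt 30.0 az -23.5; y az -114.0, y.z -0.005
```

Request:
drive_tool(steps=[[0,19,21,-20,0.08],[0,19,21,-20,0.08],[0,19,21,-20,0.08],[0,19,21,-20,0.08],[0,19,21,-20,0.08],[0,19,21,-20,0.08],[0,19,21,-20,0.08],[0,19,21,-20,0.08],[0,19,21,-20,0.08],[0,19,21,-20,0.08],[0,19,21,-20,0.08],[0,19,21,-20,0.08],[0,0,0,0,0]])

```text
clock: 7.18
position: [0.4631, -0.211, 0.3541]
ee_rot: [-2.792, -0.78, -0.741]
force: [-1.3, 0.8, 0.1]
width: 0.999
gripper_force: 0.0
```

```bash
python3 st.py; cat >> fit.py <<'E'
from cell import observe
s=observe(); m=R.from_rotvec(s["ee_rot"]).as_matrix(); g=np.array(s["position"])-.0188*m[:,2]
d=W(p,k)-g; ey=W(p,(0,1,0))-W(p,(0,0,0)); nw=W(p,n)-W(p,(0,0,0)); ev=np.cross(ey,nw)
print("yaw deg",np.degrees(p[2]),"grasp->knob",d*1000,"along n %.1f y %.1f across %.1f"%(d@nw*1000,d@ey*1000,d@ev*1000), "across dir",ev)
E
python3 fit.py | tail -1
python3 - <<'E'
from cell import get_image
import cv2
a=get_image("top")["image"][:,:,::-1][160:360,240:500]; cv2.imwrite("pics/t2.png",cv2.resize(a,None,fx=3,fy=3,interpolation=cv2.INTER_CUBIC))
E
```

```text
t 7.18 j [ 0.84   0.073 -0.184  1.864 -0.545  1.081 -0.137] p [ 0.4631 -0.211   0.3541] F [-1.3  0.8  0.1] w 0.999 g 0.0
z [ 0.421  0.268 -0.867] tilt 29.9 az 32.4; y az -58.6, y.z -0.011
yaw deg 31.24882343742944 grasp->knob [  87.14420362   57.849685   -238.0558649 ] along n -259.2 y 4.3 across -19.4 across dir [0.75489659 0.45806129 0.469     ]
```

View pics/t2.png

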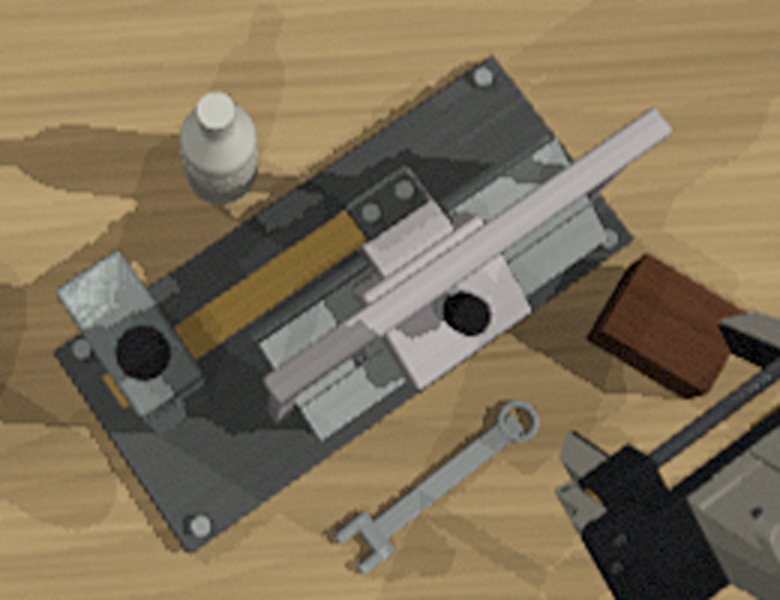

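The view shows the gripper at lower right with its fingers at about (570,475) and (740,335), tilted and lined up along the slide, the knob at (467,313). I'll approach to 40 mm short along n.

Request:
drive_tool(steps=[[0,12,8,-34,-0.02],[0,12,8,-34,0],[0,12,8,-34,0],[0,12,8,-34,0],[0,12,8,-34,0],[0,11,8,-33,0],[0,0,0,0,0]], grip_force=15)

```text
clock: 7.82
position: [0.5315, -0.1658, 0.1487]
ee_rot: [-2.81, -0.739, -0.742]
force: [-1.7, 0.3, -0.4]
width: 0.998
gripper_force: 0.0
```

```bash
python3 st.py; python3 fit.py | tail -1
python3 - <<'E'
from cell import get_image
import cv2
a=get_image("top")["image"][:,:,::-1][200:330,310:480]; b=get_image("scene")["image"][:,:,::-1][170:300,150:320]
import numpy as np
cv2.imwrite("pics/b3.png",cv2.resize(np.hstack([a,b]),(800,306),interpolation=cv2.INTER_CUBIC))
E
```

```text
t 7.82 j [ 0.737  0.349 -0.306  2.102 -0.705  0.522 -0.006] p [ 0.5315 -0.1658  0.1487] F [-1.7  0.3 -0.4] w 0.998 g 0.0
z [ 0.426  0.255 -0.868] tilt 29.8 az 30.9; y az -60.3, y.z -0.013
yaw deg 31.24882343742944 grasp->knob [ 18.89908153  12.4056208  -32.6289799 ] along n -39.4 y 0.8 across 4.6 across dir [0.75489659 0.45806129 0.469     ]
```

View pics/b3.png

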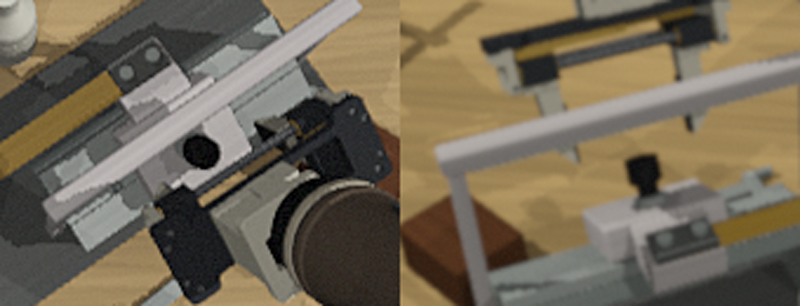

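Left picture: the fingers bracket the knob at (202,152). Right picture: the tips at (570,155) and (690,128) are either side of the knob at (643,165). Next I go in and close.

Request:
drive_tool(steps=[[0,6,4,-10,0.027],[0,6,4,-10,0],[0,6,4,-10,0],[0,0,0,0,0]], grip_force=15)

```text
clock: 8.25
position: [0.5505, -0.1558, 0.124]
ee_rot: [-2.798, -0.779, -0.745]
force: [-0.5, -0.4, -0.0]
width: 0.996
gripper_force: 0.0
```

```bash
python3 st.py; python3 fit.py | tail -1
```

```text
t 8.25 j [ 0.719  0.41  -0.333  2.096 -0.724  0.458  0.028] p [ 0.5505 -0.1558  0.124 ] F [-0.5 -0.4 -0. ] w 0.996 g 0.0
z [ 0.424  0.262 -0.867] tilt 29.9 az 31.7; y az -58.8, y.z -0.005
yaw deg 31.24882343742944 grasp->knob [-0.19472556  2.51030008 -7.97931545] along n -7.6 y 2.2 across -2.7 across dir [0.75489659 0.45806129 0.469     ]
```

Request:
drive_tool(steps=[[1,0,0,0,0],[1,0,0,0,0],[1,0,0,0,0],[1,0,0,0,0],[1,0,0,0,0],[1,0,0,0,0],[1,0,0,0,0],[1,0,0,0,0]], grip_force=15)

```text
clock: 8.92
position: [0.5486, -0.1541, 0.122]
ee_rot: [-2.796, -0.781, -0.74]
force: [-1.1, -0.3, 0.3]
width: 0.468
gripper_force: 0.0
```

```bash
python3 st.py
```

```text
t 8.92 j [ 0.717  0.411 -0.333  2.1   -0.724  0.457  0.029] p [ 0.5486 -0.1541  0.122 ] F [-1.1 -0.3  0.3] w 0.468 g 0.0
z [ 0.421  0.263 -0.868] tilt 29.8 az 32.0; y az -58.7, y.z -0.007
```

Request:
drive_tool(steps=[[1,1,1,-3,0],[1,0,0,0,0],[1,0,0,0,0],[1,0,0,0,0],[1,0,0,0,0]], grip_force=20)

```text
clock: 9.33
position: [0.5496, -0.153, 0.1188]
ee_rot: [-2.796, -0.781, -0.74]
force: [1.9, -0.4, -2.6]
width: 0.296
gripper_force: 20.0
```

```bash
python3 st.py;python3 fit.py | tail -1
```

```text
t 9.33 j [ 0.717  0.418 -0.337  2.101 -0.728  0.448  0.033] p [ 0.5496 -0.153   0.1188] F [ 1.9 -0.4 -2.6] w 0.296 g 20.0
z [ 0.421  0.264 -0.868] tilt 29.8 az 32.1; y az -58.7, y.z -0.007
yaw deg 31.24882343742944 grasp->knob [ 0.65515461 -0.21707485 -2.72227396] along n -2.6 y -0.5 across -0.9 across dir [0.75489659 0.45806129 0.469     ]
```

Request:
drive_tool(steps=[[1,-1,-0.6,2.2,0],[1,-1.2,-0.7,2.6,0],[1,-1.2,-0.7,2.6,0],[1,-1.2,-0.8,2.6,0],[1,0,0,0,0],[1,0,0,0,0]], grip_force=30)

```text
clock: 9.83
position: [0.5449, -0.1559, 0.129]
ee_rot: [-2.796, -0.781, -0.74]
force: [3.5, -0.0, -7.4]
width: 0.297
gripper_force: 30.0
```

```bash
python3 st.py;python3 fit.py | tail -1
```

```text
t 9.83 j [ 0.72   0.396 -0.327  2.099 -0.717  0.475  0.023] p [ 0.5449 -0.1559  0.129 ] F [ 3.5 -0.  -7.4] w 0.297 g 30.0
z [ 0.421  0.263 -0.868] tilt 29.8 az 32.0; y az -58.7, y.z -0.007
yaw deg 31.24882343742944 grasp->knob [  5.37348364   2.62429207 -12.98447822] along n -14.3 y -0.5 across -0.8 across dir [0.75489659 0.45806129 0.469     ]
```

The knob is out about 12 mm with a force of roughly 8 N. I slide 22 mm along y while holding it.

Request:
drive_tool(steps=[[1,-1,1.7,0,0],[1,-1.5,2.4,0,0],[1,-1.5,2.5,0,0],[1,-1.5,2.5,0,0],[1,-1.5,2.5,0,0],[1,-1.5,2.4,0,0],[1,-1.5,2.4,0,0],[1,-1.4,2.4,0,0],[1,0,0,0,0],[1,0,0,0,0]])

```text
clock: 10.67
position: [0.5331, -0.1362, 0.1288]
ee_rot: [-2.795, -0.782, -0.739]
force: [3.3, 1.1, -7.2]
width: 0.294
gripper_force: 30.0
```

```bash
python3 st.py;python3 fit.py | tail -1
```

```text
t 10.67 j [ 0.716  0.373 -0.35   2.143 -0.741  0.447  0.026] p [ 0.5331 -0.1362  0.1288] F [ 3.3  1.1 -7.2] w 0.294 g 30.0
z [ 0.42   0.265 -0.868] tilt 29.8 az 32.2; y az -58.6, y.z -0.008
yaw deg 31.24882343742944 grasp->knob [ 17.16339627 -17.00862332 -12.76907561] along n -14.0 y -23.4 across -0.8 across dir [0.75489659 0.45806129 0.469     ]
```

Request:
drive_tool(steps=[[1,1,0.6,-2.2,0],[1,1,0.6,-2.2,0],[1,0,0,0,0],[0.6,0,0,0,0],[0.6,0,0,0,0],[0.6,0,0,0,0]])

```text
clock: 11.17
position: [0.5362, -0.1363, 0.125]
ee_rot: [-2.797, -0.781, -0.742]
force: [-0.2, -0.7, 1.0]
width: 0.393
gripper_force: 0.0
```

```bash
python3 st.py;python3 fit.py | tail -1
```

```text
t 11.17 j [ 0.715  0.383 -0.355  2.142 -0.747  0.434  0.031] p [ 0.5362 -0.1363  0.125 ] F [-0.2 -0.7  1. ] w 0.393 g 0.0
z [ 0.422  0.263 -0.868] tilt 29.8 az 31.9; y az -58.7, y.z -0.006
yaw deg 31.24882343742944 grasp->knob [ 14.07149622 -16.96282453  -8.91090637] along n -9.4 y -21.8 across -1.3 across dir [0.75489659 0.45806129 0.469     ]
```

Request:
drive_tool(steps=[[0.6,-0.5,0.9,0,0],[0.6,-0.5,0.8,0,0],[0.6,-0.5,0.9,0,0],[0.6,-0.5,0.8,0,0],[0.6,-0.6,0.9,0,0],[0.6,-0.5,0.8,0,0],[0.6,0,0,0,0]])

```text
clock: 11.75
position: [0.5328, -0.1312, 0.1247]
ee_rot: [-2.797, -0.781, -0.741]
force: [1.4, -1.3, -0.7]
width: 0.401
gripper_force: 0.9
```

```bash
python3 st.py;python3 fit.py | tail -1
```

```text
t 11.75 j [ 0.714  0.377 -0.362  2.154 -0.754  0.426  0.032] p [ 0.5328 -0.1312  0.1247] F [ 1.4 -1.3 -0.7] w 0.401 g 0.9
z [ 0.422  0.262 -0.868] tilt 29.8 az 31.9; y az -58.7, y.z -0.006
yaw deg 31.24882343742944 grasp->knob [ 17.49576706 -22.06450933  -8.67528001] along n -9.3 y -27.9 across -1.0 across dir [0.75489659 0.45806129 0.469     ]
```

Contact is made. I now creep on in 2 mm steps, watching the force.

Request:
drive_tool(steps=[[0.6,-0.5,0.9,0,0],[0.6,-0.5,0.8,0,0],[0.6,-0.5,0.9,0,0]])

```text
clock: 12.0
position: [0.531, -0.1282, 0.1246]
ee_rot: [-2.796, -0.781, -0.74]
force: [0.1, -2.2, 0.4]
width: 0.404
gripper_force: 1.3
```

Request:
drive_tool(steps=[[0.6,-0.5,0.9,0,0],[0.6,-0.5,0.8,0,0]])

```text
clock: 12.17
position: [0.5301, -0.1268, 0.1246]
ee_rot: [-2.797, -0.781, -0.741]
force: [1.1, -2.4, -1.2]
width: 0.399
gripper_force: 1.6
```

Request:
drive_tool(steps=[[0.6,-0.5,0.9,0,0],[0.6,-0.5,0.8,0,0]])

```text
clock: 12.33
position: [0.5292, -0.1251, 0.1247]
ee_rot: [-2.797, -0.781, -0.741]
force: [2.3, -5.3, -1.8]
width: 0.398
gripper_force: 3.0
```

Request:
drive_tool(steps=[[0.6,-0.5,0.9,0,0],[0.6,-0.5,0.8,0,0]])

```text
clock: 12.5
position: [0.529, -0.1249, 0.1248]
ee_rot: [-2.8, -0.78, -0.743]
force: [7.2, -7.6, -6.0]
width: 0.399
gripper_force: 5.2
```

```bash
python3 st.py;python3 fit.py | tail -1
```

```text
t 12.50 j [ 0.712  0.368 -0.371  2.17  -0.764  0.412  0.033] p [ 0.529  -0.1249  0.1248] F [ 7.2 -7.6 -6. ] w 0.399 g 5.2
z [ 0.423  0.26  -0.868] tilt 29.8 az 31.6; y az -58.8, y.z -0.004
yaw deg 31.24882343742944 grasp->knob [ 21.34778804 -28.41178083  -8.75835291] along n -9.4 y -35.4 across -1.0 across dir [0.75489659 0.45806129 0.469     ]
```

The force has risen to about 10 N with motion stopped, so it's probably locked at about 30 mm. I'll ease off, open, back away and check the knob's height.

Request:
drive_tool(steps=[[0.6,1,-1.7,0,0],[0.6,1,-1.7,0,0],[0.3,0,0,0,0],[0.1,0,0,0,0],[0.1,-4,-2.4,8.8,0],[0.1,-8,-4.9,17.7,0],[0.1,-12,-7.3,26.5,0],[0.1,-12,-7.3,26.5,0],[0.1,0,0,0,0]])

```text
clock: 13.25
position: [0.4941, -0.1502, 0.2081]
ee_rot: [-2.799, -0.782, -0.745]
force: [0.9, -1.0, 0.0]
width: 0.858
gripper_force: 0.0
```

```bash
python3 st.py; cat >> fit.py <<'E'
for c in (24,30,31,36):
  for pl in (0,.0075):
    K=W(p,k+np.array([0,c/1000,0])+pl*n); print(c,pl,np.round(proj("s",K),1),np.round(proj("t",K),1))
E
python3 fit.py | tail -8
python3 - <<'E'
from cell import get_image
import cv2,numpy as np
a=get_image("top")["image"][:,:,::-1][220:300,340:440]; b=get_image("scene")["image"][:,:,::-1][200:280,220:320]
cv2.imwrite("pics/b4.png",cv2.resize(np.hstack([a,b]),(800,320),interpolation=cv2.INTER_CUBIC))
E
```

```text
t 13.25 j [ 0.753  0.2   -0.286  2.119 -0.662  0.656 -0.049] p [ 0.4941 -0.1502  0.2081] F [ 0.9 -1.   0. ] w 0.858 g 0.0
z [ 0.425  0.26  -0.867] tilt 29.9 az 31.5; y az -58.8, y.z -0.002
24 0 [264.7 240.2] [385.1 271.2]
24 0.0075 [263.9 236.4] [386.6 272.2]
30 0 [267.7 239.4] [382.7 272.9]
30 0.0075 [266.8 235.6] [384.2 273.9]
31 0 [268.2 239.2] [382.3 273.2]
31 0.0075 [267.3 235.5] [383.8 274.2]
36 0 [270.7 238.5] [380.3 274.6]
36 0.0075 [269.8 234.8] [381.7 275.6]
```

View pics/b4.png

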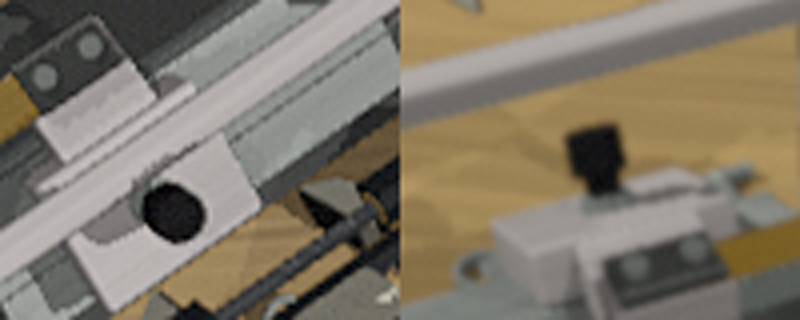

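The knob head is at about scene (268.8,237.5), between the home and raised predictions. I'll compare the dark-head centroid numerically with the first picture.

```bash
cat > cmp.py <<'E'
import cv2,numpy as np
from cell import get_image
def blob(im,c,r=16):
    x,y=c; g=im[y-r:y+r,x-r:x+r].max(2); m=(g<45).astype(np.uint8); k,l,s,ce=cv2.connectedComponentsWithStats(m)
    i=min(range(1,k),key=lambda i:np.hypot(*(ce[i]-r))+(s[i,4]<40)*99); return np.round(ce[i]+[x-r,y-r],2),s[i].tolist()
s0,t0=cv2.imread("pics/scene0.png"),cv2.imread("pics/top0.png")
s1,t1=[get_image(n)["image"][:,:,::-1] for n in("scene","top")]
print("scene",blob(s0,(254,242)),blob(s1,(268,238))); print("top",blob(t0,(396,264)),blob(t1,(383,273)))
cv2.imwrite("pics/c5.png",cv2.resize(np.hstack([s0[215:275,220:290],s1[210:270,235:305]]),None,fx=5.7,fy=5.7,interpolation=cv2.INTER_CUBIC))
E
python3 cmp.py; python3 fit.py|grep -n "knob W"; python3 - <<'E'
import sys;sys.argv=[''];exec(open('fit.py').read().split("print(np.round(p,4))")[0]); n=np.array([-.469,0,.883]);k=p[6:9]
for c in ("s","t"): print(c,"per mm y",(proj(c,W(p,k+[0,.03,0]))-proj(c,W(p,k)))/30,"per mm n",(proj(c,W(p,k+.01*n))-proj(c,W(p,k)))/10)
E
```

```text
scene (array([253.46, 243.3 ]), [9, 10, 13, 17, 168]) (array([268.76, 239.31]), [10, 10, 13, 17, 156])
top (array([394.91, 264.23]), [8, 10, 15, 14, 163]) (array([382.82, 272.85]), [9, 9, 15, 15, 163])
3:knob W [ 0.54235552 -0.15821463  0.1323654 ] punch W [0.5194897  0.05529669 0.206     ] lamp [ 0.5645676  -0.15012345  0.207     ]
s per mm y [ 0.50018695 -0.14038138] per mm n [-0.12099883 -0.50553393]
t per mm y [-0.39756195  0.28013112] per mm n [0.20872712 0.11897946]
```

View pics/c5.png

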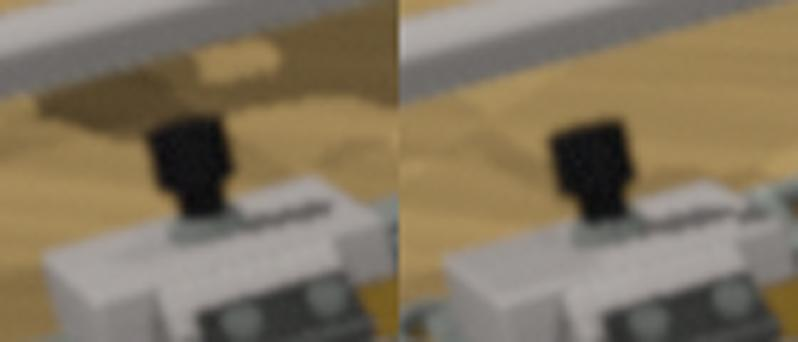

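The centroid shift matches 30.6 mm along y with no rise along n, and the knob stands as far out of the carriage as at first: it is home. On to the punch.

Request:
drive_tool(steps=[[1,-8,-5,35,0],[1,-8,-5,35,0],[1,-8,-5,35,0],[1,-8,-5,35,0],[1,10,38,0,0],[1,10,38,0,0],[1,10,38,0,0],[1,10,39,0,0],[1,10,39,0,0],[1,10,39,0,0],[1,0,0,-30,0],[1,0,0,-30,0],[1,0,0,-30,0],[1,0,0,0,0],[1,0,0,0,0],[1,0,0,0,0]])

```text
clock: 14.78
position: [0.5227, 0.063, 0.255]
ee_rot: [-2.795, -0.781, -0.741]
force: [-0.3, 0.8, 0.8]
width: 0.007
gripper_force: 0.0
```

```bash
python3 st.py
```

```text
t 14.78 j [ 0.495  0.078 -0.567  2.132 -0.412  0.517 -0.77 ] p [0.5227 0.063  0.255 ] F [-0.3  0.8  0.8] w 0.007 g 0.0
z [ 0.421  0.264 -0.868] tilt 29.8 az 32.1; y az -58.6, y.z -0.008
```

Request:
drive_tool(steps=[[1,0,0,-12,0],[1,0,0,-12,0],[1,0,0,-6,0],[1,0,0,-4,0],[1,0,0,-4,0],[1,0,0,-3,0],[1,0,0,0,0]])

```text
clock: 15.37
position: [0.5221, 0.0626, 0.2131]
ee_rot: [-2.796, -0.781, -0.74]
force: [-0.6, -0.1, -0.3]
width: 0.005
gripper_force: 0.0
```

Request:
drive_tool(steps=[[1,0,0,-2,0],[1,0,0,-2,0],[1,0,0,-2,0],[1,0,0,0,0]])

```text
clock: 15.7
position: [0.5224, 0.0626, 0.2073]
ee_rot: [-2.796, -0.781, -0.741]
force: [0.3, 0.1, 4.1]
width: 0.01
gripper_force: 1.7
```

Request:
drive_tool(steps=[[1,0,0,-2,0],[1,0,0,-2,0],[1,0,0,0,0]])

```text
clock: 15.95
position: [0.5225, 0.0626, 0.2032]
ee_rot: [-2.796, -0.781, -0.741]
force: [-0.1, -0.5, 5.6]
width: 0.007
gripper_force: 2.9
```

Request:
drive_tool(steps=[[1,0,0,-2,0],[1,0,0,-2,0],[1,0,0,0,0]])

```text
clock: 16.2
position: [0.5228, 0.0628, 0.1999]
ee_rot: [-2.796, -0.782, -0.743]
force: [-6.8, -1.3, 16.1]
width: 0.002
gripper_force: 8.0
```

Request:
drive_tool(steps=[[1,0,0,-1,0],[1,0,0,-1,0],[1,0,0,0,0]])

```text
clock: 16.45
position: [0.5232, 0.0629, 0.1991]
ee_rot: [-2.796, -0.782, -0.745]
force: [-17.5, -3.7, 33.7]
width: 0.006
gripper_force: 16.8
```

33 N and stopped at about 10 mm of travel, so the punch is against its stop. I'll lift clear.

Request:
drive_tool(steps=[[1,0,0,6,0],[1,0,0,15,0],[1,0,0,35,0],[1,-8,-5,35,0],[1,-8,-5,35,0],[1,-20,-15,20,0],[1,-20,-15,20,0],[1,0,0,0,0],[1,0,0,0,0]])

```text
clock: 17.2
position: [0.4658, 0.0216, 0.3638]
ee_rot: [-2.798, -0.779, -0.743]
force: [-0.4, 0.3, -0.4]
width: 0.007
gripper_force: 0.0
```

```bash
python3 st.py; python3 cmp.py; python3 - <<'E'
from cell import get_image
import cv2,numpy as np
cv2.imwrite("pics/f.png",get_image("scene")["image"][:,:,::-1])
E
```

```text
t 17.20 j [ 0.606 -0.142 -0.448  2.032 -0.51   0.887 -0.622] p [0.4658 0.0216 0.3638] F [-0.4  0.3 -0.4] w 0.007 g 0.0
z [ 0.423  0.261 -0.868] tilt 29.8 az 31.7; y az -58.8, y.z -0.005
scene (array([253.46, 243.3 ]), [9, 10, 13, 17, 168]) (array([268.78, 239.34]), [10, 10, 14, 17, 158])
top (array([394.91, 264.23]), [8, 10, 15, 14, 163]) (array([382.63, 273.13]), [6, 9, 18, 16, 166])
```

View pics/f.png

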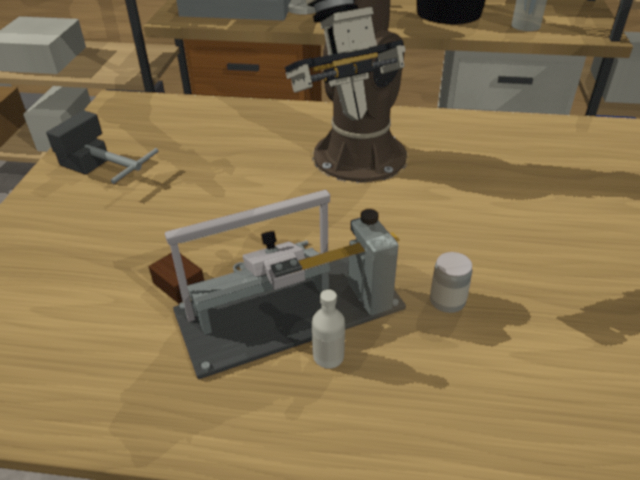

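The knob is unchanged at (269,239), the punch cap is back up at (369,216), the bystanders are where they were and the arm is clear. Handing in.

```bash
python3 -c "
from cell import arm
print(arm.sign_off())"
```

```text
the job is handed in; nothing more can be done
None
```

I handed the job in at about 17 s; no verdict was returned. By the camera and force readings, the carriage is locked at about 30.6 mm with the knob home, the punch was pressed to its stop and is back up, and the tin, bottle and block look unmoved; the wrench was not in the final view. The drive only turns about z, so I got the 28° tool tilt by overreaching the arm against a wrist joint limit.

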